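# Fit the filter tube in the water filter head

## Task

Take the long plain tube (open top, no strainer head) out of the grey block and push it foot down into the wide push-fit collet of the water filter head, past the seal until it bottoms, then let go and leave it standing upright. Leave the other two tubes standing in their holes.

Things in the scene. Friction and masses are not known exactly. Their poses are not given: they have to be found in the camera images.
- tube: The tube to fit: steel, plain, 22 mm diameter, 165 mm long, 90 to 180 g; foot bevelled over 3.5 mm; dark ring 48 mm above foot. Origin: centre of its foot, z up along it. Starts upright in a grey block (26 mm holes 70 mm apart in a row), foot at height 8 mm, block top at 60 mm. At start x points across the row, y along it: closing the fingers across the row clears the neighbours.
- short_tube: Bystander in another place of the same block: 22 mm diameter, only 115 mm long. Origin at the centre of its foot, z up. Stays in the block.
- strainer_tube: Bystander in another place of the same block: 22 mm diameter, 140 mm long, its top 30 mm a strainer head 34 mm wide. Origin at the centre of its foot, z up. Stays in the block.
- collet (a point): Mouth centre, z up, of the wide black collet on the fixed filter head (metal block), 98 mm above the table. Inside: funnel 48 mm wide narrowing over 12 mm to a 25 mm bore, bottom 48 mm below the mouth. A sprung seal 25 mm down resists with 5 to 12 N, then a few N, then hard bottom with the tube's ring level with the mouth; weight alone does not pass it. A narrow collet 100 mm off in -y is not it.

How it is judged:
At the end, for the whole second after the job is handed in: The long plain tube stands released and at rest in the wide collet, its foot 42 mm or more below the mouth, within 10 mm of the axis and 10 degrees of upright; the other two tubes stand in the block, feet within 20 mm of their starts and below 25 mm height, within 10 degrees of upright (z of tube in the frame of collet below -0.042 m and horizontal distance between tube and collet below 0.01 m and angle between each of tube, short_tube, strainer_tube's own z axis and vertical below 0.175 rad and linear speed of tube below 0.02 m/s and height (world z) of each of short_tube, strainer_tube below 0.025 m and distance of each of short_tube, strainer_tube from where it was at the start of the episode below 0.02 m); the robot touches nothing.
It also fails if it takes over 45 s, if anything falls off the work surface, if the arm or the gripper's body presses on something with over 40 N, if the wrist force passes 120 N, or if a joint passes its speed limit or range.

## Robot

A 6-joint arm with a two-finger parallel gripper is mounted at the origin on the work surface. World frame = base frame: x ahead of the robot, y to its left, z up, the work surface at z = 0. Lengths are in m, angles in rad, forces in N, time in s.
With the tool pointing down it reaches from about 0.35 to 1 m from the base axis. Payload 7.1 kg.
Tool frame: the origin (TCP) lies on the centre line of the jaws, within the pads' length; the fingertips stand r.finger_overhang ahead of it and the grasp point (between the pads) lies 5 mm behind it (r.finger_overhang is the distance from the TCP to the fingertips, in m); z points along the fingers, y is the line along which they close (so a half turn about z gives the same grasp; the last joint's range is limited). The gripper opens to 85 mm and grips with 20 to 120 N. Pads are 22 mm wide; open, the fingers measure 114 mm over their backs; the gripper's body (76 mm by 85 mm) begins 54 mm behind the grasp point. The pads swing forward as they close: fully open they stand 13 mm farther back than shut.
Start: joints at [-0.019, 0.423, 1.63, -0, 1.089, -0.019], TCP at [0.625, 0, 0.245] pointing down, gripper open.
Joint ranges: [-3, 3], [-0.9, 2.11], [0.09, 2.58], [-1.31, 4.45], [0.11, 2.69], [-2.54, 2.54]. Speed limits (rad/s): [2.39, 2.39, 3.01, 3.14, 3.14, 3.14].

## Interface

Orientations are given as [roll, pitch, yaw] about the fixed x, y, z axes, in that order (R = Rz(yaw) Ry(pitch) Rx(roll)).
In Python, from station import r gives the robot as it stands.
- The arm moves only by the tool send_path, called after ">>>" as name(argument=value, ...), one argument or row to a line, values as JSON. Schema: {"type":"object","properties":{"increments":{"type":"array","items":{"type":"array","prefixItems":[{"type":"array","items":{"type":"number"},"minItems":3,"maxItems":3},{"type":"number"},{"type":"number"}],"minItems":3,"maxItems":3},"minItems":1,"maxItems":10},"squeeze":{"type":"number"},"only":{"type":"string"},"quiet":{"type":"boolean"},"lines":{"type":"string"}},"required":["increments"],"additionalProperties":false}. increments is a list of rows, 1 to 10 of them, each written [[dx, dy, dz], turn, opening]: dx, dy, dz in shares of the most that a row can go, 1 being 50 mm, then a turn about the tool's z in units of 0.25 rad, then the opening from 0.0 (shut) to 1.0 (fully open); each row shifts and turns the commanded pose from where the row before left it, along the tool's axes as they then stand; what a row does not reach is not made up. A row lasts 1/10 s, in which the tool goes at most 0.05 m and 0.15 rad, less where a joint would pass 70% of its speed; a pose out of reach is approached as far as the arm can. The fingers move at their own pace and stop on an object; squeeze is the grip in N (left out, the last holds). Time passes only in rows, so rows that do not move let the fingers close. The tool returns the time, the measured TCP pose, the force, the opening and the grip force at its end. only (a regular expression) keeps the lines of the reply that match it, lines (a string "A,B") keeps lines A to B, and quiet returns only ok. Input that does not fit is refused with a message, and nothing moves.
- r.sense(): the state, without advancing time (a new reading comes with each control period).
- r.capture(name): name is "scene" or "side" or "wrist"; returns a dict with "color" (384x512x3 uint8, blue, green, red), "K" (3x3 intrinsics, pixels), "origin" and "rotation" of the camera in the world. Camera axes: x right, y up, looking along -z (the intrinsics and any distortion apply to the point x, -y, -z); pixel columns grow to the right and rows downward; lengths in m; the calibration is good to about 2 mm. A picture is of the moment at which its call begins. There is no depth.
- r.sign_off(): hands the job in; it is judged then, once.
The state is a dict: "clock": time; "q": joint angles; "joint_vel": joint speeds; "tau": joint torques, N m; "tcp_pos": TCP position; "orientation": TCP orientation; "force": force on the tool from outside, world axes, zero at the start; "wrist_torque": the same for the moment, N m; "width": opening from 0.0 (shut) to 1.0 (fully open); "grip_force": force on a finger pad.
Only numpy, scipy, OpenCV 4.12 (cv2) and the standard library are available. Lean on these libraries where they do the work, as an engineer would, in place of code of your own. Each camera call takes 0.05 s, during which the arm holds its last target. There are 200 camera calls.

## Working session

There is one attempt and no reset: what is moved stays moved. The work goes in short steps, Python scripts to look and compute and a tool call to move; the robot and the scene stay as the last step left them, time stands still between calls to the robot, and variables do not carry over. Pictures are saved under pics/ and viewed, at most 10 in all, crops included, and the job is handed in when it is done.

```bash
ls; mkdir -p pics
```

Create h.py:
```python
import numpy as np, cv2, json
from station import r
def cap(n,f):
    c=r.capture(n); cv2.imwrite(f'pics/{f}.png',c['color']); np.savez(f'pics/{f}.npz',**{k:np.array(v) for k,v in c.items()}); return c
def load(f): return dict(np.load(f'pics/{f}.npz',allow_pickle=True))
def ray(c,u,v):
    d=np.linalg.inv(c['K'])@[u,v,1]; d=np.array([d[0],-d[1],-d[2]])
    d=np.array(c['rotation'])@d; return np.array(c['origin']),d/np.linalg.norm(d)
def onz(c,u,v,z):
    o,d=ray(c,u,v); return o+d*(z-o[2])/d[2]
def tri(*obs):
    A=np.zeros((3,3));b=np.zeros(3);L=[ray(*o) for o in obs]
    for o,d in L: P=np.eye(3)-np.outer(d,d);A+=P;b+=P@o
    p=np.linalg.solve(A,b); return p,[np.linalg.norm((np.eye(3)-np.outer(d,d))@(p-o)) for o,d in L]
def proj(c,p):
    q=np.array(c['rotation']).T@(np.array(p)-c['origin']); w=c['K']@[q[0],-q[1],-q[2]]; return w[:2]/w[2]
```

Run:
```python
from h import *
a=[cap(n,n+'0') for n in('scene','side','wrist')]
for c in a: print(c.keys(),c['K'],c['origin'],np.round(c['rotation'],3))
cv2.imwrite('pics/m.png',np.hstack([cv2.resize(c['color'],(400,300)) for c in a[:2]]))
print(r.sense(),r.finger_overhang)
```

```text
pics
station.py
dict_keys(['color', 'K', 'origin', 'rotation']) [[418.4439739    0.         253.1939481 ]
 [  0.         418.4439739  201.90499308]
 [  0.           0.           1.        ]] [1.08655716 0.37864733 0.60771262] [ 0.934 -0.017  2.23 ]
dict_keys(['color', 'K', 'origin', 'rotation']) [[484.52633477   0.         260.69342547]
 [  0.         484.52633477 188.90772368]
 [  0.           0.           1.        ]] [0.15644417 0.90096256 0.68221152] [ 1.039 -0.02  -2.737]
dict_keys(['color', 'K', 'origin', 'rotation']) [[287.98363714   0.         254.92178126]
 [  0.         287.98363714 187.83720817]
 [  0.           0.           1.        ]] [0.625605   0.07971862 0.37222642] [-0.317  0.001 -0.001]
{'clock': 0.15, 'q': array([-1.90366279e-02,  4.23714173e-01,  1.63050595e+00, -5.34266385e-06,
        1.08861499e+00, -1.90144802e-02]), 'joint_vel': array([ 0.00138688, -0.00143128, -0.0017608 , -0.00087872,  0.00065339,
       -0.00057508]), 'tau': array([-4.44887983e-04, -5.57771087e+01, -2.82016718e+01, -7.78417484e-05,
        4.77195630e-03,  2.40273175e-05]), 'tcp_pos': array([6.24586403e-01, 9.34232490e-06, 2.44697080e-01]), 'orientation': array([-3.14035033e+00, -1.88937581e-05,  1.57077665e+00]), 'force': array([-0.70576652, -0.57601975, -0.16055909]), 'wrist_torque': array([-0.02912527,  0.00658313, -0.01320612]), 'grip_force': 0.0, 'width': 0.9942456537473325} 0.014
```

View pics/scene0.png

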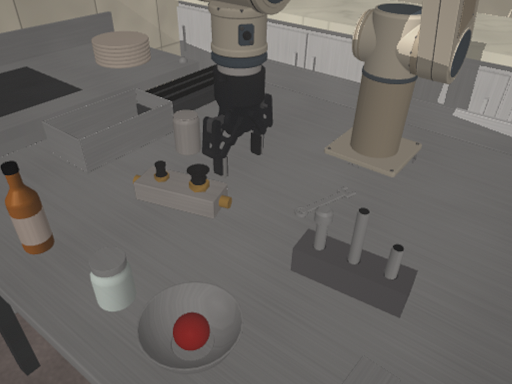

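View pics/side0.png

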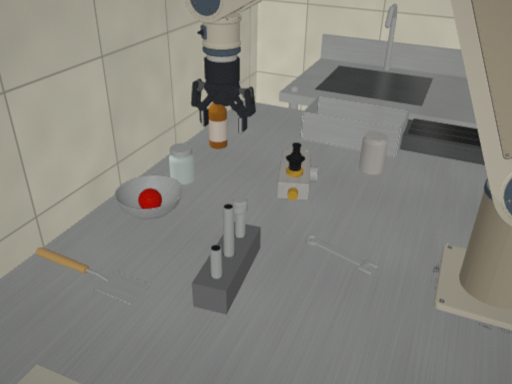

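The scene view shows the long tube in the middle of the block, with its top at about (364,211). The wide collet's mouth is at about (199,171). In the side view the tube top is at (229,207) and the collet at about (295,160). I'll enlarge crops of both to get finer pixel positions.

Run:
```python
s=open('h.py').read()
s=s.replace("c=r.capture(n);","c=r.capture(n); c['rotation']=Rotation.from_euler('xyz',c['rotation']).as_matrix();").replace("from station","from scipy.spatial.transform import Rotation\nfrom station")
open('h.py','w').write(s)
from h import *
a=cap('scene','scene1');b=cap('side','side1')
C=lambda c,x,y,w,h,k:cv2.resize(c['color'][y:y+h,x:x+w],None,fx=k,fy=k,interpolation=cv2.INTER_CUBIC)
t=np.hstack([C(a,160,155,80,60,5),C(b,260,140,80,60,5)])
u=np.hstack([C(a,340,200,80,60,5),C(b,200,200,80,60,5)])
cv2.imwrite('pics/crop1.png',cv2.convertScaleAbs(np.vstack([t,u]),alpha=1.5))
p,e=tri((a,364,211),(b,229,207));print(p,e)
p,e=tri((a,199,171),(b,295,158));print(p,e)
```

```text
[0.51779358 0.18771324 0.17188077] [np.float64(0.0008263895589814599), np.float64(0.0008263895589815993)]
[ 0.51866196 -0.2065754   0.09728707] [np.float64(0.0006867523300274437), np.float64(0.0006867523300274803)]
```

View pics/crop1.png

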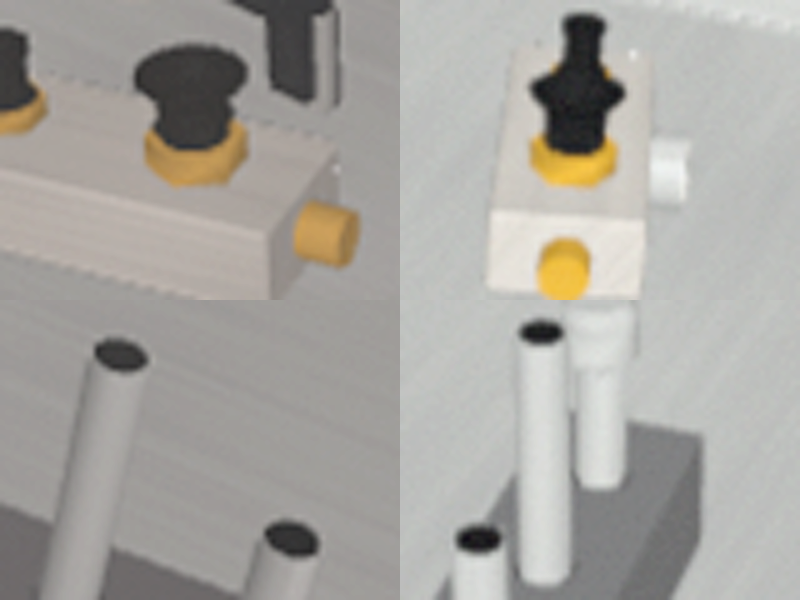

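The crops show the collet rim centred at about (198,169.5) in scene and (295,159) in side. The tube top is at about (364,211) and (228,206), and the short tube's top at (398,248) and (215.5,247.5). Next I'll get the dark tube tops from masks and triangulate.

Run:
```python
from h import *
a=load('scene1');b=load('side1')
def dark(c,u,v,w=9,t=None):
    u,v=int(u),int(v);g=cv2.cvtColor(c['color'],6)[v-w:v+w+1,u-w:u+w+1]
    t=65 if t is None else t
    n,l,s,ce=cv2.connectedComponentsWithStats((g<t).astype('u1'))
    i=l[w,w] or 1+np.argmax(s[1:,4]); return ce[i]+[u-w,v-w],s[i]
P=[]
for A,B in(((364,211),(228,206)),((398,248),(215,247))):
    x,sa=dark(a,*A);y,sb=dark(b,*B);p,e=tri((a,*x),(b,*y));P.append(p);print(x,sa,y,sb,p.round(4),np.round(e,4))
print(P[1]-P[0],np.arctan2(*(P[1]-P[0])[1::-1]))
p,e=tri((a,197.8,169.4),(b,295,158.7));print('collet',p,e)
for z in(.098,):print(onz(a,197.8,169.4,z),onz(b,295,158.7,z))
# check projected rim ellipses extent
for c in(a,b):
    q=np.array([proj(c,p+[.027*np.cos(t),.027*np.sin(t),0]) for t in np.linspace(0,6.28,60)]);print(q.min(0),q.max(0))
```

```text
[363.54166667 210.60416667] [ 4  6 10  6 48] [227.81481481 206.07407407] [ 5  7  8  5 27] [0.5201 0.1878 0.1737] [0.0012 0.0012]
[397.98181818 247.32727273] [ 4  5 11  7 55] [215.47222222 247.11111111] [ 6  7  8  5 36] [0.5122 0.2573 0.124 ] [0.0008 0.0008]
[-0.00789033  0.06958357 -0.04972782] 1.683707562978224
collet [ 0.51837578 -0.20953915  0.09689535] [np.float64(0.002260543938676631), np.float64(0.0022605439386767364)]
[ 0.51702111 -0.21159338  0.098     ] [ 0.51701969 -0.20274315  0.098     ]
[186.11141815 164.17427208] [209.9680128  176.82878905]
[285.30249636 153.47143976] [305.42491805 162.56248259]
```

Run:
```python
from h import *
c=cap('wrist','wrist1')
print(proj(c,[.517,-.207,.098]),proj(c,[.52,.188,.173]))
```

```text
[165.72544491 341.37608195] [  59.54598283 -117.20992055]
```

View pics/wrist1.png

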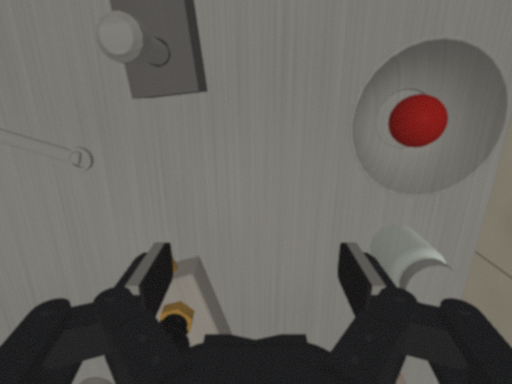

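The wrist view shows the strainer tube at (120,35). The collet's nut is at about (178,318), half hidden by a finger. I'll move above the collet to measure it properly.

Units first: shifts go in shares of 50 mm and turns go in units of 0.25 rad. So -0.021 m is -0.42, -0.045 m is -0.9.

>>> send_path(
  increments=[
    [[-0.9, -0.42, 0], 0, 1],
    [[-0.9, -0.42, 0], 0, 1],
    [[-0.9, -0.42, 0], 0, 1],
    [[-0.9, -0.42, 0], 0, 1],
    [[-0.8, -0.42, 0], 0, 1],
    [[0, 0, 0], 0, 1],
    [[0, 0, 0], 0, 1],
  ],
)

```text
clock: 1.0
tcp_pos: [0.5195, -0.2209, 0.2454]
orientation: [3.141, -0.0, 1.568]
force: [-0.4, 0.7, 0.1]
width: 0.999
grip_force: 0.0
```

```bash
python3 -c "
from h import *
a=cap('wrist','wA')"
```

>>> send_path(
  increments=[
    [[0.8, 0, 0], 0, 1],
    [[0.6, 0, 0], 0, 1],
    [[0, 0, 0], 0, 1],
    [[0, 0, 0], 0, 1],
  ],
)

```text
clock: 1.45
tcp_pos: [0.5206, -0.1485, 0.2454]
orientation: [3.141, 0.0, 1.574]
force: [0.5, -0.3, 0.1]
width: 1.0
grip_force: 0.0
```

```bash
python3 -c "
from h import *
a=load('wA');b=cap('wrist','wB');cv2.imwrite('pics/crop2.png',cv2.convertScaleAbs(np.hstack([c['color'][100:384,100:400] for c in(a,b)]),alpha=2,beta=0))"
```

```text
(no output)
```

View pics/crop2.png

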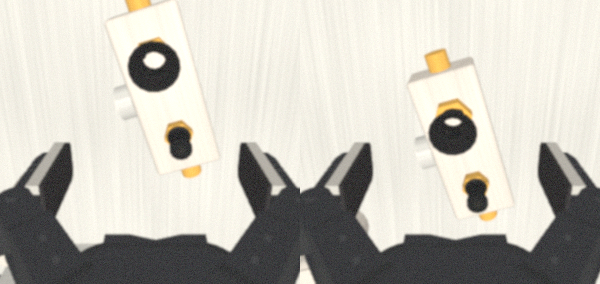

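The wide collet's rim shows at about (254,166) in A and (252,231) in B. I'll fit it, and move towards the tube.

Run:
```python
from h import *
a=load('wA');b=load('wB');o=[]
for c,u,v in((a,254,166),(b,252,231)):
    g=c['color'].max(2);m=(g<60).astype('u1');w=45
    s=m[v-w:v+w,u-w:u+w]
    n,l,st,ce=cv2.connectedComponentsWithStats(s)
    ids=[i for i in range(1,n) if st[i,4]>150]
    i=min(ids,key=lambda i:np.hypot(*(ce[i]-w)))
    ct,_=cv2.findContours((l==i).astype('u1'),0,1);ct=max(ct,key=len);h=cv2.convexHull(ct)
    e=cv2.fitEllipse(h);print(st[i],e)
    o.append((c,e[0][0]+u-w,e[0][1]+v-w));print(o[-1][1:],onz(*o[-1],.098).round(4))
sc=load('scene1')
print(tri(*o));print(tri(*o,(sc,197.8,169.4),(load('side1'),295,158.7)))
```

```text
[  19   21   52   49 1677] ((44.563350677490234, 45.06382369995117), (49.545894622802734, 50.78632354736328), 93.87458801269531)
(253.56335067749023, 166.06382369995117) [ 0.5192 -0.209   0.098 ]
[  22   23   47   45 1490] ((45.51446533203125, 45.92780303955078), (44.55571365356445, 46.73811340332031), 72.68121337890625)
(252.51446533203125, 231.92780303955078) [ 0.5193 -0.2083  0.098 ]
(array([ 0.51924692, -0.20975083,  0.09505791]), [np.float64(1.9491293581862502e-05), np.float64(1.9491293582136077e-05)])
(array([ 0.51889262, -0.20912804,  0.09706202]), [np.float64(0.00036694747631161917), np.float64(0.0005223618214616352), np.float64(0.002446391591860196), np.float64(0.0021609156546104503)])
```

>>> send_path(
  increments=[
    [[0.9, 0, 0], -0.12, 1],
    [[0.9, 0, 0], -0.12, 1],
    [[0.9, 0, 0], -0.12, 1],
    [[0.9, 0, 0], -0.08, 1],
    [[0.9, 0, 0], 0, 1],
    [[0.9, 0, 0], 0, 1],
    [[0, 0, 0], 0, 1],
    [[0, 0, 0], 0, 1],
  ],
)

```text
clock: 2.3
tcp_pos: [0.5023, 0.1198, 0.2453]
orientation: [3.141, 0.0, 1.683]
force: [-0.4, -0.8, -0.4]
width: 1.0
grip_force: 0.0
```

Run:
```python
from h import *
c=cap('wrist','wC');print(proj(c,[.52,.188,.173]))
cv2.imwrite('pics/crop3.png',cv2.convertScaleAbs(c['color'],alpha=1.8))
```

```text
[290.93559031 114.75380286]
```

View pics/crop3.png

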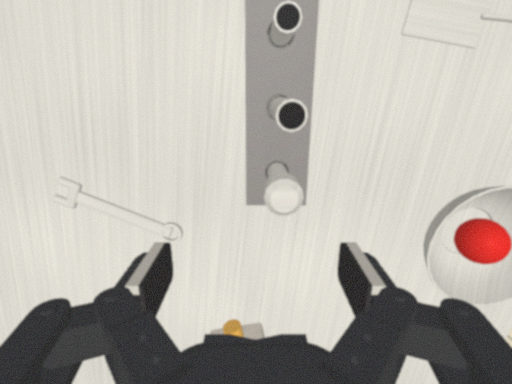

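The wrist view shows the long tube's top at (291,115), which matches the prediction, and the fingers are aligned across the row. So the tube is at (0.520, 0.188) and the collet at (0.519, -0.209, 0.097). I'll move over the tube, descend and grip.

>>> send_path(
  increments=[
    [[0.66, 0.26, 0], 0, 1],
    [[0.66, 0.24, 0], 0, 1],
    [[0, 0, 0], 0, 1],
    [[0, 0, 0.6], 0, 1],
    [[0, 0, 0.6], 0, 1],
    [[0, 0, 0.6], 0, 1],
    [[0, 0, 0.54], 0, 1],
    [[0, 0, 0], 0, 1],
    [[0, 0, 0], 0, 1],
  ],
)

```text
clock: 3.25
tcp_pos: [0.5199, 0.1862, 0.1285]
orientation: [-3.141, 0.0, 1.679]
force: [-0.1, 0.7, 0.6]
width: 1.0
grip_force: 0.0
```

>>> send_path(
  increments=[
    [[0, 0, 0], 0, 0],
    [[0, 0, 0], 0, 0],
    [[0, 0, 0], 0, 0],
    [[0, 0, 0], 0, 0],
    [[0, 0, 0], 0, 0],
    [[0, 0, 0], 0, 0],
    [[0, 0, 0], 0, 0],
    [[0, 0, 0], 0, 0],
  ],
  squeeze=60,
)

```text
clock: 4.05
tcp_pos: [0.5198, 0.1878, 0.1291]
orientation: [3.141, -0.0, 1.681]
force: [-1.3, -0.2, 5.6]
width: 0.24
grip_force: 58.5
```

In the tool's units: -0.035 m is -0.7, -0.03 m is -0.6.

>>> send_path(
  increments=[
    [[0, 0, -0.4], 0, 0],
    [[0, 0, -0.6], 0, 0],
    [[0, 0, -0.7], 0, 0],
    [[0, 0, -0.7], 0, 0],
    [[0, 0, -0.6], 0, 0],
    [[0, 0, -0.3], 0, 0],
    [[0, 0, 0], 0, 0],
    [[0, 0, 0], 0, 0],
  ],
)

```text
clock: 4.85
tcp_pos: [0.5192, 0.1875, 0.2928]
orientation: [-3.141, 0.0, 1.681]
force: [-0.4, 0.2, -0.9]
width: 0.241
grip_force: 59.0
```

>>> send_path(
  increments=[
    [[-0.48, -0.07, 0], 0, 0],
    [[-0.9, -0.1, 0], 0, 0],
    [[-1, -0.12, 0], 0, 0],
    [[-1, -0.12, 0], 0, 0],
    [[-1, -0.12, 0], 0, 0],
    [[-1, -0.12, 0], 0, 0],
    [[-1, -0.12, 0], 0, 0],
    [[-1, -0.1, 0], 0, 0],
    [[-0.5, -0.04, 0], 0, 0],
    [[0, 0, 0], 0, 0],
  ],
)

```text
clock: 5.85
tcp_pos: [0.5167, -0.2099, 0.2913]
orientation: [-3.139, -0.001, 1.677]
force: [0.2, 0.1, -1.5]
width: 0.239
grip_force: 58.9
```

>>> send_path(
  increments=[
    [[0, 0, 0], 0, 0],
    [[0, 0, 0], 0, 0],
  ],
)

```text
clock: 6.05
tcp_pos: [0.5172, -0.2059, 0.2922]
orientation: [-3.14, -0.001, 1.682]
force: [0.8, 0.1, -1.0]
width: 0.241
grip_force: 58.9
```

Run:
```python
from h import *
a=cap('scene','scene2');b=cap('side','side2')
C=lambda c,x,y:cv2.resize(c['color'][y:y+120,x:x+100],None,fx=4,fy=4,interpolation=cv2.INTER_CUBIC)
print(proj(a,[.519,-.209,.15]),proj(b,[.519,-.209,.15]))
cv2.imwrite('pics/crop4.png',cv2.convertScaleAbs(np.hstack([C(a,150,85),C(b,245,60)]),alpha=1.5))
```

```text
[196.5640939  150.08110921] [296.2050162  139.89910425]
```

View pics/crop4.png

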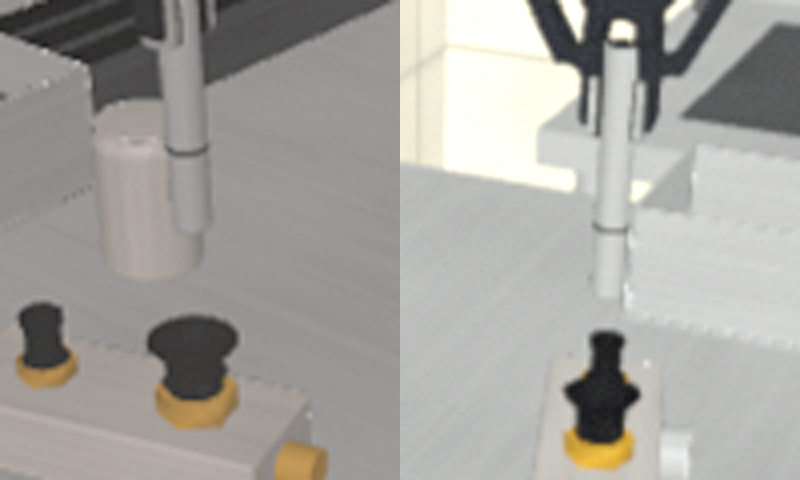

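The crop shows the tube hanging upright above the collet, with its ring at about (196.6,122.9) in scene and (297.5,117) in side. I'll triangulate the ring and the foot and compare them with the collet.

Run:
```python
from h import *
a=load('scene2');b=load('side2')
for n,A,B in(('ring',(187,152),(611,229)),('foot',(194,228),(609,291)),('collet',(193,340),(602,392))):
    p,e=tri((a,150+A[0]/4-.4,85+A[1]/4-.4),(b,245+(B[0]-400)/4-.4,60+B[1]/4-.4));print(n,p.round(4),np.round(e,4))
print(r.sense()['tcp_pos'])
```

```text
ring [ 0.5182 -0.2044  0.2168] [0.0003 0.0003]
foot [ 0.5173 -0.2043  0.1728] [0.0009 0.0009]
collet [ 0.5189 -0.2094  0.0985] [0.0006 0.0006]
[ 0.51752015 -0.20575004  0.2928448 ]
```

In the tool's units: -0.0035 m is -0.07, 0.03 m is 0.6.

>>> send_path(
  increments=[
    [[-0.07, 0.024, 0.4], 0, 0],
    [[0, 0, 0.6], 0, 0],
    [[0, 0, 0.2], 0, 0],
    [[0, 0, 0.2], 0, 0],
    [[0, 0, 0.2], 0, 0],
    [[0, 0, 0.08], 0, 0],
    [[0, 0, 0], 0, 0],
    [[0, 0, 0], 0, 0],
  ],
)

```text
clock: 6.95
tcp_pos: [0.5196, -0.2105, 0.2099]
orientation: [3.141, 0.0, 1.681]
force: [-0.4, 0.0, -1.5]
width: 0.237
grip_force: 58.9
```

>>> send_path(
  increments=[
    [[0, 0, 0.06], 0, 0],
    [[0, 0, 0.06], 0, 0],
    [[0, 0, 0.06], 0, 0],
    [[0, 0, 0.06], 0, 0],
    [[0, 0, 0], 0, 0],
  ],
)

```text
clock: 7.45
tcp_pos: [0.5189, -0.2103, 0.1968]
orientation: [-3.141, -0.0, 1.681]
force: [-0.5, -0.3, -0.8]
width: 0.239
grip_force: 58.9
```

In the tool's units: 0.003 m is 0.06.

>>> send_path(
  increments=[
    [[0, 0, 0.06], 0, 0],
    [[0, 0, 0.06], 0, 0],
    [[0, 0, 0.06], 0, 0],
    [[0, 0, 0.06], 0, 0],
    [[0, 0, 0], 0, 0],
  ],
  squeeze=90,
)

```text
clock: 7.95
tcp_pos: [0.5191, -0.2104, 0.1851]
orientation: [-3.141, 0.0, 1.681]
force: [0.5, -0.9, -3.1]
width: 0.232
grip_force: 88.2
```

>>> send_path(
  increments=[
    [[0, 0, 0.06], 0, 0],
    [[0, 0, 0.06], 0, 0],
    [[0, 0, 0.04], 0, 0],
    [[0, 0, 0], 0, 0],
  ],
)

```text
clock: 8.35
tcp_pos: [0.5192, -0.2104, 0.1773]
orientation: [-3.142, 0.0, 1.681]
force: [-1.0, -0.3, 0.3]
width: 0.233
grip_force: 88.5
```

In the tool's units: 0.002 m is 0.04, 0.001 m is 0.02.

>>> send_path(
  increments=[
    [[0, 0, 0.04], 0, 0],
    [[0, 0, 0.04], 0, 0],
    [[0, 0, 0.02], 0, 0],
    [[0, 0, 0], 0, 0],
  ],
)

```text
clock: 8.75
tcp_pos: [0.5192, -0.2105, 0.1724]
orientation: [3.142, 0.0, 1.681]
force: [-2.8, -0.4, 2.5]
width: 0.233
grip_force: 88.8
```

>>> send_path(
  increments=[
    [[0, 0, 0.02], 0, 0],
    [[0, 0, 0.02], 0, 0],
    [[0, 0, 0], 0, 0],
  ],
)

```text
clock: 9.05
tcp_pos: [0.5195, -0.2106, 0.1712]
orientation: [3.141, 0.0, 1.681]
force: [-3.3, 0.1, 10.2]
width: 0.234
grip_force: 89.7
```

In the tool's units: 0.001 m is 0.02.

>>> send_path(
  increments=[
    [[0, 0, 0.02], 0, 0],
    [[0, 0, 0.02], 0, 0],
    [[0, 0, 0], 0, 0],
  ],
)

```text
clock: 9.35
tcp_pos: [0.5199, -0.2109, 0.1711]
orientation: [3.14, 0.001, 1.681]
force: [-7.9, 1.7, 26.2]
width: 0.239
grip_force: 91.9
```

Run:
```python
from h import *
a=cap('scene','scene3');b=cap('side','side3')
C=lambda c,x,y:cv2.resize(c['color'][y:y+120,x:x+100],None,fx=4,fy=4,interpolation=cv2.INTER_CUBIC)
cv2.imwrite('pics/crop5.png',cv2.convertScaleAbs(np.hstack([C(a,150,85),C(b,245,80)]),alpha=1.5))
```

```text
(no output)
```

View pics/crop5.png

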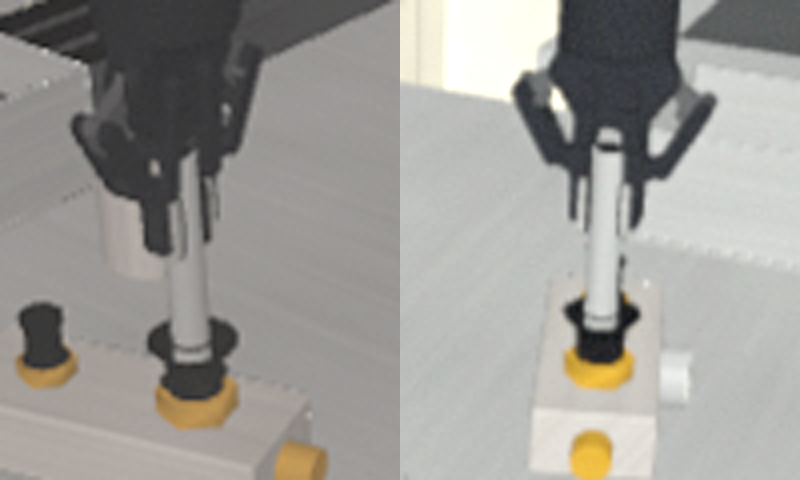

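The ring sits level with the collet mouth in both views, and the force climbs without further travel, so the tube has bottomed. I'll relieve the push, release and retreat.

>>> send_path(
  increments=[
    [[0, 0, -0.02], 0, 0],
    [[0, 0, -0.02], 0, 0.3],
    [[0, 0, 0], 0, 0.6],
    [[0, 0, 0], 0, 1],
    [[0, 0, 0], 0, 1],
    [[0, 0, 0], 0, 1],
    [[0, 0, 0], 0, 1],
    [[0, 0, 0], 0, 1],
  ],
)

```text
clock: 10.25
tcp_pos: [0.5192, -0.2104, 0.1702]
orientation: [-3.141, -0.0, 1.681]
force: [-0.1, 0.7, -1.1]
width: 1.001
grip_force: 0.0
```

>>> send_path(
  increments=[
    [[0, 0, -0.4], 0, 1],
    [[0, 0, -0.6], 0, 1],
    [[0, 0, -0.6], 0, 1],
    [[0, 0, -0.6], 0, 1],
    [[0, 0, -0.4], 0, 1],
    [[0, 0, 0], 0, 1],
    [[0, 0, 0], 0, 1],
    [[0, 0, 0], 0, 1],
  ],
)

```text
clock: 11.05
tcp_pos: [0.5185, -0.2101, 0.2989]
orientation: [-3.14, -0.001, 1.681]
force: [0.2, 0.1, 0.4]
width: 1.004
grip_force: 0.0
```

Run:
```python
from h import *
a=cap('scene','scene4');b=cap('side','side4')
C=lambda c,x,y:cv2.resize(c['color'][y:y+120,x:x+100],None,fx=4,fy=4,interpolation=cv2.INTER_CUBIC)
T=lambda c,x,y:cv2.resize(c['color'][y:y+90,x:x+130],(400,277)) 
t=np.hstack([C(a,150,85)[120:420],C(b,245,80)[80:380]]);u=np.hstack([T(a,285,200),T(b,165,190)])
cv2.imwrite('pics/crop6.png',cv2.convertScaleAbs(np.vstack([t,u]),alpha=1.5))
```

```text
(no output)
```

View pics/crop6.png

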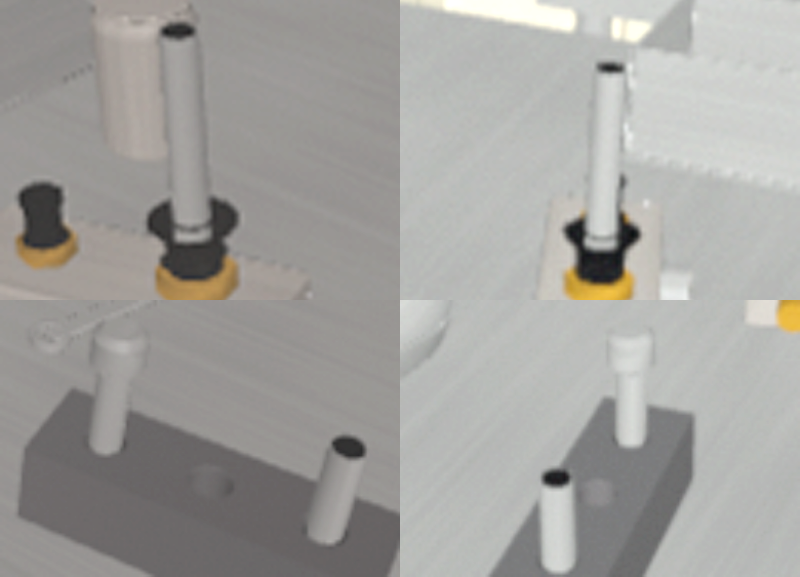

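The tube stands free in the wide collet with its ring at the mouth and its top at about 0.216 m, where 0.215 m is expected. The other two tubes are still in the block. I'll hand the job in.

```bash
python3 -c "
from station import r
print(r.sign_off())"
```

```text
the job is handed in; nothing more can be done
None
```

The long plain tube is bottomed in the wide collet, released and standing upright; the other two tubes are still in the block. I handed the job in at about 11 s on the clock, and no verdict was shown.

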